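Make up a lot of module packs and set the lot counter

TASK

Make up this lot: lift the black handled basket off the steel riser and set it down in the taped bay on the mat, in line with the bay, then put every one of the small white module packs into it. Press the counter's step key until the numeral at the mark is the number of packs in the lot (it still shows an old figure and only counts forward), and last of all push the guard over the key until it clicks fully home. Leave the other things on the bench alone.

Things in the scene. Friction and masses are not known exactly. Their poses are not given: they have to be found in the camera images.
- basket: the lot basket: black plastic tote, 300 mm long (its x) x 140 mm wide (its y), walls 60 mm high and 4 mm thick (a look-only rim stands 4 mm proud), floor 4 mm thick, about 0.3 kg, open at the top, with a fixed bow handle across the middle; loose, it stands on the riser at the start; the origin is the centre of its underside, z up
- basket_handle (a point): middle of the basket's bow handle: a level bar 16 x 16 mm in section that runs across the basket (along its y) over its middle, 120 mm above the basket's underside, with its two uprights against the long walls (free length between them 128 mm); the axes are the basket's
- stand: low steel riser, 340 x 180 mm, its top 70 mm above the bench; fixed; origin at the centre of its foot
- bay: the taped bay: four white corner marks stuck on the green mat, 335 mm (its x) x 175 mm (its y) over the outer edges; no height; origin at its centre
- pack1: a module pack: small flat white carton with a grey and black printed top, 76 mm (its x) x 46 mm (its y) x 18 mm high, about 45 g, loose, lying flat on the mat; origin at the centre of its underside; always there: a lot has three to five packs
- pack2: a module pack: small flat white carton with a grey and black printed top, 76 mm (its x) x 46 mm (its y) x 18 mm high, about 45 g, loose, lying flat on the mat; origin at the centre of its underside; always there: a lot has three to five packs
- pack3: a module pack: small flat white carton with a grey and black printed top, 76 mm (its x) x 46 mm (its y) x 18 mm high, about 45 g, loose, lying flat on the mat; origin at the centre of its underside; absent (None) in some runs: a lot has three to five packs
- pack4: a module pack: small flat white carton with a grey and black printed top, 76 mm (its x) x 46 mm (its y) x 18 mm high, about 45 g, loose, lying flat on the mat; origin at the centre of its underside; absent (None) in some runs: a lot has three to five packs
- pack5: a module pack: small flat white carton with a grey and black printed top, 76 mm (its x) x 46 mm (its y) x 18 mm high, about 45 g, loose, lying flat on the mat; origin at the centre of its underside; absent (None) in some runs: a lot has three to five packs
- counter: bench counter: grey housing 166 x 76 mm, its top 66 mm above the bench, fixed; origin under the step key's axis; its x runs along the housing from the guard's parking end past the key to the numeral window, 47 mm beyond the key
- window (a point): middle of the counter's window (18 x 24 mm) in the housing's top, through which one white numeral on a black drum shows, upright to someone at the robot's side; the index marks lie left and right of it
- drum (a joint): turn of the numeral drum in rad, ten numerals 0 to 9 at steps of 0.6283 (36 degrees): 0 shows 0, 1.257 shows 2, -0.628 shows 9, -1.257 shows 8 and so on; it only goes forward (growing), one step with each full press of the key; after 9 comes 0 again; a sprung roller settles it on the numerals
- key_top (a point): centre of the top of the step key: round steel button, 28 mm across, its top 14 mm above the housing (80 mm above the bench) when up; it is pressed straight down by 9 mm (about 4 N, then a hard stop), which steps the drum by one numeral, and springs back; it must come fully up before the next press
- guard (a joint): travel of the key's guard in m: 0 parked clear of the key (it may start up to 0.012), 0.053 fully over the key against its stop; it slides along the counter's x with about 1 N; a sprung catch must be overcome from 0.042 to 0.047 (about 4 N) and then holds it at 0.053; the key cannot be pressed once it is covered
- guard_rib (a point): top centre of the upright rib on the guard, 105 mm above the bench: the guard is a black hood 42 mm long (along the slide) x 52 mm wide, its top 89 mm above the bench, and the rib on it is 10 mm thick along the slide, 36 mm wide and 16 mm high: push the rib or pinch it
- tape_roll: roll of clear tape, 52 mm across, 18 mm high; loose bystander; origin at the centre of its underside
- pot: small brass bowl, 68 mm across, 45 mm high; loose bystander; origin at the centre of its underside
- mouse: round grey computer mouse, 62 mm across, 34 mm high; loose bystander; origin at the centre of its underside
- big_carton: large black carton, 75 x 165 x 30 mm (not one of the lot's packs); loose bystander; origin at the centre of its underside
- jar: glass jar with a green lid, 60 mm across, 90 mm high; loose bystander; origin at the centre of its underside
- spray: red can, 52 mm across, 130 mm high; loose bystander; origin at the centre of its underside
- marker: marker pen, 125 mm long, 14 mm thick, lying down; loose bystander; origin at the centre of its underside
Mind the look-alikes: they are no part of the job. Leave any yellow look-alike of the pack4 alone.

How it is judged:
By the outcome, as a careful person would: the job done as asked, in the order asked, and still so for the second after the job is handed in, with the robot touching nothing.
Of pack3, pack4, pack5 only 1 to 3 are there at a start; the rules pass over those that are not, and their reading is None.
At some moment in a run one of pack1, pack2, pack3, pack4, pack5 may be knocked a few centimetres aside while the robot is not near it.
Once in a run the grip may slacken for a moment while it holds something.
It also fails if it takes over 210 s, if anything falls off the work surface, if the arm or the gripper's body presses on something with over 40 N, if the wrist force passes 120 N, or if a joint passes its speed limit or range.

ROBOT

A 6-joint arm with a two-finger parallel gripper is mounted at the origin on the work surface. World frame = base frame: x ahead of the robot, y to its left, z up, the work surface at z = 0. Lengths are in m, angles in rad, forces in N, time in s.
With the tool pointing down it reaches from about 0.35 to 0.8 m from the base axis. Payload 7.3 kg.
Tool frame: the origin (TCP) lies at the very end of the fingers, on their centre line; the grasp point (between the pads) lies arm.grip_depth behind it (arm.grip_depth is the distance from the TCP to the grasp point, in m); z points along the fingers, y is the line along which they close (so a half turn about z gives the same grasp; the last joint's range is limited). The gripper opens to 85 mm and grips with 20 to 120 N. Pads are 22 mm wide; open, the fingers measure 114 mm over their backs; the gripper's body (76 mm by 85 mm) begins 54 mm behind the grasp point. The pads swing forward as they close: fully open they stand 13 mm farther back than shut.
Start: joints at [1.111, 0.342, 1.524, -0, 1.275, -0.146], TCP at [0.162, 0.499, 0.231] pointing down, gripper open.
Joint ranges: [-2.53, 2.53], [-0.77, 2.02], [0.04, 2.7], [-1, 4.14], [0.28, 2.66], [-3.11, 3.11]. Speed limits (rad/s): [2.57, 2.57, 3.14, 3.14, 3.14, 3.14].

INTERFACE

Orientations are given as a rotation vector (axis times angle).
In Python, from bench import arm, optics gives the robot as it stands.
- The arm moves only by the tool play_rows, never from a script. Its argument "plan" is a list of rows, each a list of 7 numbers: the shift along the world's x, y, z scaled (see below), then the turn, a rotation vector about the world's x, y, z scaled (see below), then the opening, from 0 (shut) to 1 (fully open). A call has 1 to 12 rows; each row is the pose to reach, as a shift and turn from the pose commanded when the call began, turning the shorter way round; what a row does not reach only later rows make up. The controller multiplies each number of a shift by 500 mm and each number of a turn by pi rad. A row lasts 1/8 s, in which the tool goes at most 62.5 mm and 10.7 degrees, less where a joint would pass 70% of its speed; a pose out of reach is approached as far as the arm can. A call with a number of a shift or a turn outside -1 to 1 is refused whole. A call with a gripper value outside its range is refused whole. The fingers move at their own pace and stop on an object; "newtons" is the grip in N (left out, the last holds). Time passes only in rows, so rows that repeat a pose let the fingers close. It gives the time, the measured TCP pose, the force, the opening and the grip force at its end, in the units of the state.
- arm.sense(): the state, without advancing time (a new reading comes with each control period).
- optics.snapshot(name): name is "scene" or "top"; returns (picture, depth): 480x640x3 uint8, red, green, blue; 480x640 float32, m along the optical axis (not along the pixel's ray), 0 where there is no reading.
- optics.camera_params(name): a dict with "fovy" (degrees; the focal length in pixels is half the picture's height over the tangent of half this angle, whatever the lens; pixels are square), "cx", "cy" (the principal point, pixels), "view" (4x4, takes a point from world to camera coordinates). Camera axes: x right, y up, looking along -z (the intrinsics and any distortion apply to the point x, -y, -z); pixel columns grow to the right and rows downward; lengths in m; the calibration is good to about 2 mm. A picture is of the moment at which its call begins. camera_params takes no time and is no camera call.
- arm.close_job(): hands the job in; it is judged then, once.
The state is a dict: "clock": time; "qpos": joint angles; "dq": joint speeds; "effort": joint torques, N m; "eef_pos": TCP position; "orientation": TCP orientation; "wrist_force": force on the tool from outside, world axes, zero at the start; "wrist_torque": the same for the moment, N m; "gripper_width": finger opening in m; "finger_force": force on a finger pad.
Only numpy, scipy, OpenCV 4.12 (cv2) and the standard library are available. Lean on these libraries where they do the work, as an engineer would, in place of code of your own. Each camera call takes 0.05 s, during which the arm holds its last target. There are 200 camera calls.

## Working session

There is one attempt and no reset: what is moved stays moved. The work goes in short steps, Python scripts to look and compute and a tool call to move; the robot and the scene stay as the last step left them, time stands still between calls to the robot, and variables do not carry over. Pictures are saved under pics/ and viewed, at most 14 in all, crops included, and the job is handed in when it is done.

Besides the shell and the picture viewer there is one more tool, called after "Emit:" as a command line: name --pt "numbers of a row" for each row, then --argument value for the rest. play_rows: Moves the arm, as the interface text tells. Shifts and turns lie within -1 to 1; 1 stands for 500 mm of shift or pi rad of turn. Its arguments: {"type":"object","properties":{"plan":{"type":"array"},"newtons":{"type":"number"}},"required":["plan"]}

```bash
ls; mkdir -p pics; python3 - <<'E'
from bench import arm, optics
import cv2, numpy as np
for n in ("scene","top"):
    p,d=optics.snapshot(n); cv2.imwrite(f"pics/{n}0.png",p[:,:,::-1]); np.savez(f"{n}0.npz",p=p,d=d)
    c=optics.camera_params(n); print(n,c)
print(arm.grip_depth, arm.sense())
E
```

```text
pics
scene {'fovy': 51.56111786395492, 'cx': 316.16656429072003, 'cy': 234.7284992764143, 'view': array([[ 0.62193121,  0.78305777, -0.00470147, -0.29873382],
       [-0.45145182,  0.36345121,  0.81491992,  0.1771117 ],
       [ 0.63983813, -0.50470164,  0.57955451, -1.56757693],
       [ 0.        ,  0.        ,  0.        ,  1.        ]])}
top {'fovy': 54.57250198397562, 'cx': 315.4577188389275, 'cy': 240.9828240612584, 'view': array([[-0.01679171, -0.9997889 ,  0.01183993, -0.06018086],
       [ 0.99795982, -0.01602913,  0.06180025, -0.54204097],
       [-0.06159743,  0.0128535 ,  0.99801831, -1.36005321],
       [ 0.        ,  0.        ,  0.        ,  1.        ]])}
0.0187 {'clock': 0.1, 'qpos': array([ 1.11099414e+00,  3.42651044e-01,  1.52491584e+00,  2.36122354e-05,
        1.27541214e+00, -1.45999742e-01]), 'dq': array([-0.00066852, -0.0020053 , -0.00424278, -0.00154747,  0.00018459,
       -0.00014557]), 'effort': array([ 7.81005710e-04, -4.34450197e+01, -2.46492344e+01, -1.92076891e-04,
        4.70069703e-03, -8.07797119e-05]), 'eef_pos': array([0.16186737, 0.499048  , 0.23069847]), 'orientation': array([-4.90842365e-01, -3.10256995e+00,  2.06768925e-03]), 'wrist_force': array([-0.04285459,  0.61017807, -0.32447011]), 'wrist_torque': array([-0.00113217,  0.00648023,  0.00326778]), 'finger_force': 0.0, 'gripper_width': 0.08543183284792522}
```

View pics/top0.png

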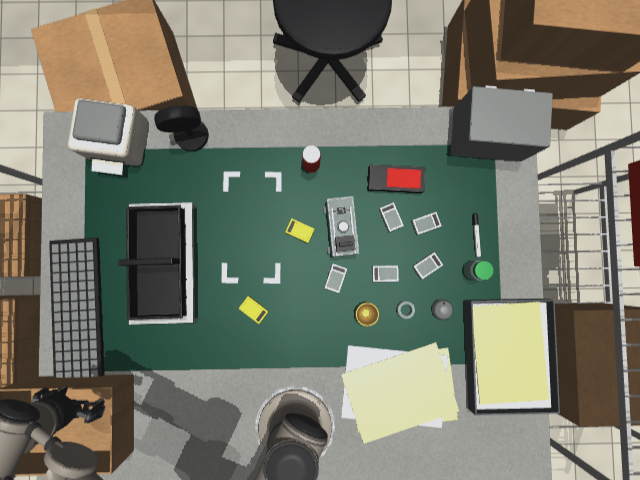

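View pics/scene0.png

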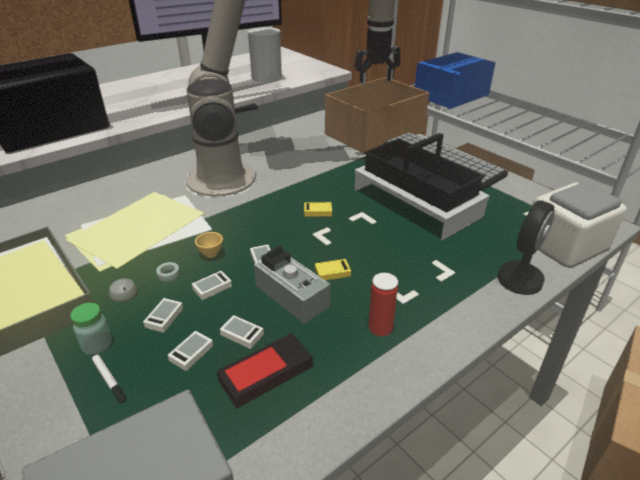

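The top view shows:
- Basket on the riser at (158,262), with its handle bar at about (150,262).
- Bay corner marks around (252,227).
- Counter at (343,227), with the guard at its lower end (345,243) and the window at about (341,211).

Pack candidates:
- **White:** (391,217), (427,223), (428,265), (386,273), (336,278). These five are the packs.
- **Yellow look-alikes:** (300,230) and (253,310). Leave these.
- **Not packs:** the black and red carton at (397,179) and the paper.

Basket candidates: the black tote at (158,262) is the one; the tray at (510,355) and the keyboard are not.

```bash
cat > h.py <<'E'
from bench import arm, optics
import cv2, numpy as np
def cam(n):
    c=optics.camera_params(n); return 240/np.tan(np.radians(c['fovy']/2)),c['cx'],c['cy'],c['view']
def ray(n,uv,z):
    f,cx,cy,V=cam(n); uv=np.atleast_2d(np.float64(uv))
    d=np.c_[(uv[:,0]-cx)/f,-(uv[:,1]-cy)/f,-np.ones(len(uv))]@V[:3,:3]   # R^T d
    o=-V[:3,:3].T@V[:3,3]; return o+d*((z-o[2])/d[:,2])[:,None]
def cloud(n,d):
    f,cx,cy,V=cam(n); v,u=np.mgrid[:480,:640]
    P=np.stack([(u-cx)/f*d,-(v-cy)/f*d,-d],-1)-V[:3,3]; return P@V[:3,:3]
def proj(n,X):
    f,cx,cy,V=cam(n); X=np.atleast_2d(X)@V[:3,:3].T+V[:3,3]; return np.c_[cx+f*X[:,0]/-X[:,2],cy-f*X[:,1]/-X[:,2]]
def white(p):
    h=cv2.cvtColor(p,cv2.COLOR_RGB2HSV); return ((h[...,2]>150)&(h[...,1]<60)).astype(np.uint8)*255
def rects(n,p,z,box,lo=60,hi=900):
    m=white(p); k=np.zeros_like(m); u0,v0,u1,v1=box; k[v0:v1,u0:u1]=m[v0:v1,u0:u1]
    k=cv2.morphologyEx(k,cv2.MORPH_CLOSE,np.ones((5,5))); out=[]
    for c in cv2.findContours(k,cv2.RETR_EXTERNAL,cv2.CHAIN_APPROX_NONE)[0]:
        a=cv2.contourArea(c)
        if lo<a<hi:
            w=ray(n,c[:,0],z)[:,:2]; r=cv2.minAreaRect((w*1000).astype(np.float32)); (x,y),(s,t),an=r
            if s<t: an-=90; s,t=t,s
            out.append((np.round(cv2.boundingRect(c)),round(x),round(y),round(s),round(t),round((an+90)%180-90,1)))
    return out
E
python3 - <<'E'
from h import *
p=np.load('top0.npz')['p'];d=np.load('top0.npz')['d']
for r in rects('top',p,.018,(310,195,460,295)): print('pack',r)
for r in rects('top',p,0.,(215,165,290,290),20): print('bay',r)
C=cloud('top',d)
for u,v in [(200,200),(391,217),(150,262),(170,262),(343,227),(345,243),(190,300),(300,230),(340,211)]: print(u,v,C[v,u].round(4))
# handle: high points
m=(C[...,2]>.17)&(C[...,2]<.22); m[:230]=0;m[300:]=0;m[:,:100]=0;m[:,200:]=0
q=C[m]; print('handle',len(q),q.min(0),q.max(0),cv2.minAreaRect((q[:,:2]*1000).astype(np.float32)))
m=(C[...,2]>.12)&(C[...,2]<.145); m[:190]=0;m[340:]=0;m[:,:110]=0;m[:,205:]=0
q=C[m]; print('rim',len(q),np.median(q[:,2]),cv2.minAreaRect((q[:,:2]*1000).astype(np.float32)))
# guard rib / key
for z0,z1 in((.097,.112),(.075,.084),(.084,.094),(.06,.07)):
    m=(C[...,2]>z0)&(C[...,2]<z1); m[:190]=0;m[262:]=0;m[:,:322]=0;m[:,362:]=0
    q=C[m]; print('cnt',z0,len(q),cv2.minAreaRect((q[:,:2]*1000).astype(np.float32)) if len(q)>3 else '')
a=cv2.resize(p[190:290,320:450,::-1],None,fx=5,fy=5,interpolation=cv2.INTER_CUBIC); cv2.imwrite('pics/c1.png',a)
E
```

```text
pack (array([373, 265,  26,  17]), 443, -274, 74, 47, 89.0)
pack (array([325, 263,  22,  30]), 431, -126, 78, 46, -19.7)
pack (array([414, 252,  29,  27]), 464, -401, 75, 46, -57.7)
pack (array([413, 212,  28,  23]), 590, -401, 75, 47, -71.3)
pack (array([380, 202,  24,  30]), 610, -296, 77, 46, 21.7)
bay (array([263, 263,  18,  21]), 449, 63, 59, 50, -1.0)
bay (array([221, 263,  18,  21]), 450, 187, 58, 51, -4.6)
bay (array([265, 172,  17,  20]), 724, 56, 58, 48, -0.7)
bay (array([223, 171,  17,  21]), 727, 182, 61, 48, -0.8)
200 200 [ 0.6711  0.2757 -0.0011]
391 217 [ 0.6085 -0.2945  0.0203]
150 262 [0.4829 0.357  0.1963]
170 262 [0.482  0.3054 0.1988]
343 227 [ 0.5754 -0.1469  0.0808]
345 243 [ 0.5286 -0.1497  0.1056]
190 300 [0.3768 0.2882 0.0674]
300 230 [ 0.5744 -0.0238  0.0164]
340 211 [ 0.6241 -0.1409  0.0571]
handle 360 [0.4781737  0.29986062 0.17070626] [0.49545503 0.43959462 0.20278007] ((486.3670959472656, 369.7350769042969), (16.111740112304688, 139.6853485107422), 0.9117174744606018)
rim 1090 0.12860061183692745 ((486.15234375, 370.70086669921875), (307.253173828125, 150.32862854003906), 1.189618468284607)
cnt 0.097 48 ((528.9957885742188, -150.54576110839844), (9.816936492919922, 33.85396194458008), 6.091200828552246)
cnt 0.075 93 ((552.218505859375, -143.96865844726562), (81.38609313964844, 41.29690170288086), 4.305511951446533)
cnt 0.084 205 ((530.9624633789062, -151.17311096191406), (50.99738311767578, 42.39353561401367), 89.716796875)
cnt 0.06 1048 ((581.9629516601562, -146.73980712890625), (166.10531616210938, 76.26131439208984), 4.584392547607422)
```

View pics/c1.png

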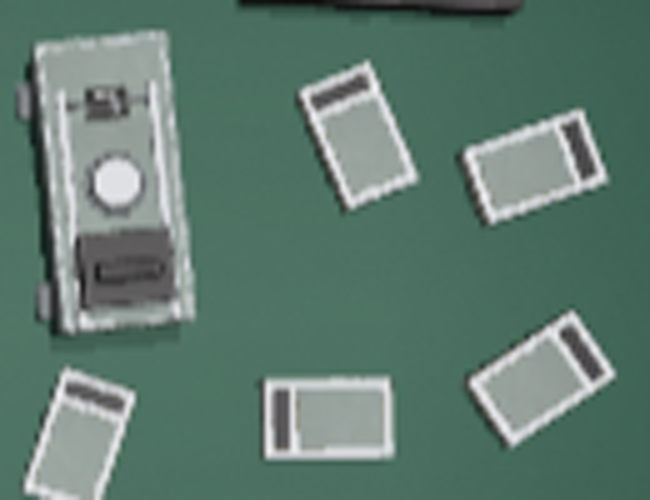

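The crop shows five white packs, the round steel key at (117,182), the guard parked at (125,268), and the window at (105,102), whose numeral isn't readable yet. Bay centre is about (0.5875, 0.122) with yaw −1.2°. Basket is at (0.486, 0.370) with yaw +1.05°. I'll reach over the handle first.

Emit:
play_rows --pt "0.648 -0.258 0 0 0 -0.394 0.6" --pt "0.648 -0.258 0 0 0 -0.394 0.6" --pt "0.648 -0.258 0 0 0 -0.394 0.6" --pt "0.648 -0.258 0 0 0 -0.394 0.6" --pt "0.648 -0.258 0 0 0 -0.394 0.6" --pt "0.648 -0.258 0 0 0 -0.394 0.6" --pt "0.648 -0.258 0 0 0 -0.394 0.6" --pt "0.648 -0.258 0 0 0 -0.394 0.6" --pt "0.648 -0.258 0 0 0 -0.394 0.6" --pt "0.648 -0.258 0 0 0 -0.394 0.6" --newtons 70

```text
clock: 1.35
eef_pos: [0.4855, 0.3708, 0.2314]
orientation: [2.198, 2.245, 0.0]
wrist_force: [-0.1, -0.2, 0.2]
gripper_width: 0.051
finger_force: 0.0
```

Emit:
play_rows --pt "0 0 -0.06 0 0 0 0.6" --pt "0 0 -0.122 0 0 0 0.6" --pt "0 0 -0.122 0 0 0 0.6" --pt "0 0 -0.122 0 0 0 0.0" --pt "0 0 -0.122 0 0 0 0.0" --pt "0 0 -0.122 0 0 0 0.0" --pt "0 0 -0.122 0 0 0 0.0" --pt "0 0 -0.122 0 0 0 0.0" --pt "0 0 -0.122 0 0 0 0.0"

```text
clock: 2.48
eef_pos: [0.4867, 0.371, 0.1722]
orientation: [2.199, 2.242, 0.005]
wrist_force: [-1.4, -0.0, 5.0]
gripper_width: 0.0145
finger_force: 70.2
```

Emit:
play_rows --pt "0 0 0.02 0 0 0 0" --pt "0 0 0.04 0 0 0 0" --pt "0 0 0.05 0 0 0 0" --pt "0 0 0.05 0 0 0 0"

```text
clock: 2.98
eef_pos: [0.4862, 0.3705, 0.1958]
orientation: [2.2, 2.242, 0.001]
wrist_force: [0.1, -1.2, -3.3]
gripper_width: 0.015
finger_force: 69.0
```

```bash
python3 - <<'E'
from h import *
p,d=optics.snapshot('scene'); a=p[120:300,320:560,::-1]; b=cv2.resize(p[230:330,230:350,::-1],(540,450),interpolation=cv2.INTER_CUBIC)
a=cv2.resize(a,(600,450)); cv2.imwrite('pics/s1.png',a)
t,_=optics.snapshot('top'); c=cv2.resize(t[200:225,325:357,::-1],(512,400),interpolation=cv2.INTER_CUBIC)
q=np.zeros((450,790,3),np.uint8); q[:225,:300]=cv2.resize(a,(300,225)); q[:,300:]=cv2.resize(p[235:305,250:326,::-1],(490,450),interpolation=cv2.INTER_CUBIC); q[225:450,:288]=cv2.resize(c,(288,225))
cv2.imwrite('pics/s1.png',q); print(arm.sense()['wrist_force'])
E
```

```text
[-0.02356356 -0.20461482 -3.04187872]
```

View pics/s1.png

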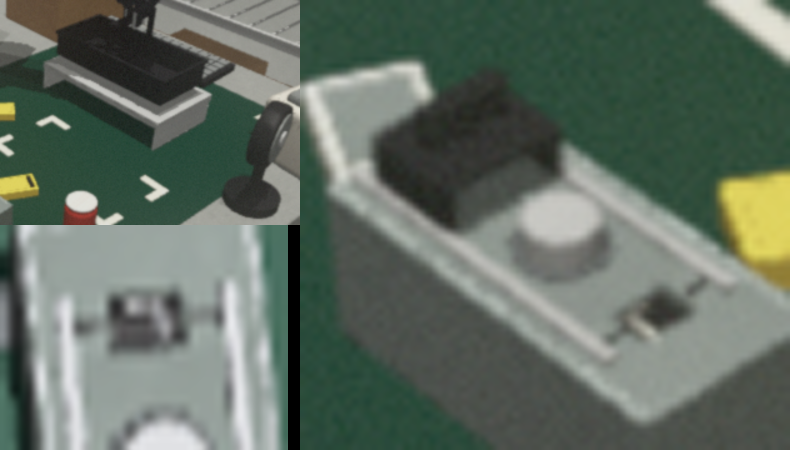

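Emit:
play_rows --pt "0.02 -0.05 0.01 0 0 -0.003 0" --pt "0.045 -0.11 0.01 0 0 -0.006 0" --pt "0.07 -0.17 0.01 0 0 -0.009 0" --pt "0.095 -0.23 0.01 0 0 -0.0128 0" --pt "0.12 -0.29 0.01 0 0 -0.0128 0" --pt "0.145 -0.35 0.01 0 0 -0.0128 0" --pt "0.17 -0.41 0 0 0 -0.0128 0" --pt "0.19 -0.46 -0.03 0 0 -0.0128 0" --pt "0.2 -0.49 -0.06 0 0 -0.0128 0" --pt "0.203 -0.496 -0.1 0 0 -0.0128 0" --pt "0.203 -0.496 -0.13 0 0 -0.0128 0" --pt "0.203 -0.496 -0.15 0 0 -0.0128 0"

```text
clock: 4.58
eef_pos: [0.587, 0.1229, 0.1192]
orientation: [-2.243, -2.198, 0.001]
wrist_force: [0.7, -0.8, -3.0]
gripper_width: 0.0148
finger_force: 69.0
```

```bash
cat > bask.py <<'E'
from h import *
p,d=optics.snapshot('top'); C=cloud('top',d)
Z=C[...,2]; box=(C[...,0]>.40)&(C[...,0]<.78)&(C[...,1]>.02)&(C[...,1]<.24)
import sys
zb=float(sys.argv[1]) if len(sys.argv)>1 else 0
m=box&(Z>zb+.056)&(Z<zb+.075); q=C[m]; print('rim',np.median(q[:,2]),cv2.minAreaRect((q[:,:2]*1000).astype(np.float32)))
m=box&(Z>zb+.11)&(Z<zb+.14); q=C[m]; print('handle',cv2.minAreaRect((q[:,:2]*1000).astype(np.float32)))
for r in rects('top',p,0.,(205,160,305,295),20): print('bay',r)
E
python3 bask.py .018; python3 -c "
from h import *;print(arm.sense())"
```

```text
rim 0.0767377475746252 ((588.7705688476562, 122.27143859863281), (146.41537475585938, 305.2666931152344), 88.7764892578125)
handle ((587.224853515625, 73.37699890136719), (39.49538803100586, 16.421606063842773), 88.84463500976562)
bay (array([265, 263,  16,  21]), 449, 60, 61, 42, -4.5)
bay (array([244, 261,   8,  13]), 468, 135, 36, 21, -0.4)
bay (array([205, 195,  45,  19]), 657, 195, 135, 44, -84.5)
bay (array([275, 172,   7,  20]), 724, 41, 58, 18, -0.7)
{'clock': 4.625, 'qpos': array([7.85520954e-02, 5.82166911e-01, 1.46085482e+00, 1.49596436e-04,
       1.10130821e+00, 9.88843821e-02]), 'dq': array([ 0.00209195, -0.01284855, -0.01435257, -0.00066743,  0.04039772,
       -0.00130502]), 'effort': array([-5.85749920e-02, -5.84443653e+01, -2.53986454e+01, -1.65084377e-03,
       -6.54408638e-02,  9.27205692e-04]), 'eef_pos': array([0.5865416 , 0.12284734, 0.11813713]), 'orientation': array([-2.24265562, -2.19736549,  0.00316153]), 'wrist_force': array([ 0.66066657, -0.03591482, -2.53182607]), 'wrist_torque': array([-0.06538083,  0.12232507, -0.00301847]), 'finger_force': 68.96876692771912, 'gripper_width': 0.015039157042312179}
```

Emit:
play_rows --pt "0 0 -0.012 0 0 0 0" --pt "0 0 -0.024 0 0 0 0" --pt "0 0 -0.032 0 0 0 0" --pt "0 0 -0.032 0 0 0 0"

```text
clock: 5.12
eef_pos: [0.5874, 0.1224, 0.1041]
orientation: [-2.244, -2.198, 0.0]
wrist_force: [-0.7, -0.3, -2.0]
gripper_width: 0.0149
finger_force: 69.0
```

Emit:
play_rows --pt "0 0 -0.006 0 0 0 0" --pt "0 0 -0.006 0 0 0 0" --pt "0 0 -0.006 0 0 0 0.6" --pt "0 0 -0.006 0 0 0 0.6" --pt "0 0 -0.006 0 0 0 0.6" --pt "0 0 -0.006 0 0 0 0.6" --pt "0 0 0.05 0 0 0 0.6" --pt "0 0 0.15 0 0 0 0.6" --pt "0 0 0.25 0 0 0 0.6" --pt "0 0 0.25 0 0 0 0.6"

```text
clock: 6.38
eef_pos: [0.5896, 0.1226, 0.2341]
orientation: [2.24, 2.194, 0.011]
wrist_force: [-0.3, 0.5, -0.0]
gripper_width: 0.0514
finger_force: 0.0
```

```bash
cat >> bask.py <<'E'
for r in rects('top',p,.018,(310,195,470,300)): print('pack',r)
E
python3 bask.py; python3 -c "
from h import *
s=0
for _ in range(6): s=s+np.float64(optics.snapshot('top')[0][195:230,322:362])
a=np.uint8(s/6)[...,::-1]
t=0
for _ in range(6): t=t+np.float64(optics.snapshot('scene')[0][268:300,280:330])
b=np.uint8(t/6)[...,::-1]
q=np.hstack([cv2.resize(a,(400,350),interpolation=cv2.INTER_CUBIC),cv2.resize(b,(400,350),interpolation=cv2.INTER_CUBIC)])
cv2.imwrite('pics/num.png',q)"
```

```text
rim 0.059406156656052075 ((588.9979858398438, 122.14797973632812), (148.06411743164062, 306.1729431152344), 88.77308654785156)
handle ((587.3839721679688, 81.43338775634766), (57.80244445800781, 14.3631591796875), 88.8287124633789)
bay (array([206, 267,  41,  18]), 443, 200, 119, 45, -86.7)
bay (array([264, 263,  17,  21]), 449, 62, 61, 45, -4.5)
bay (array([241, 226,   4,  18]), 565, 149, 51, 9, -0.4)
bay (array([205, 186,  37,  19]), 684, 207, 110, 50, -86.2)
bay (array([276, 172,   6,  20]), 724, 39, 58, 15, -0.7)
pack (array([373, 265,  26,  17]), 443, -274, 74, 47, 89.0)
pack (array([325, 264,  22,  29]), 431, -126, 76, 46, -19.5)
pack (array([414, 252,  29,  27]), 464, -401, 75, 46, -57.7)
pack (array([413, 212,  28,  23]), 590, -401, 75, 47, -71.3)
pack (array([380, 202,  24,  30]), 610, -296, 77, 45, 21.6)
```

View pics/num.png

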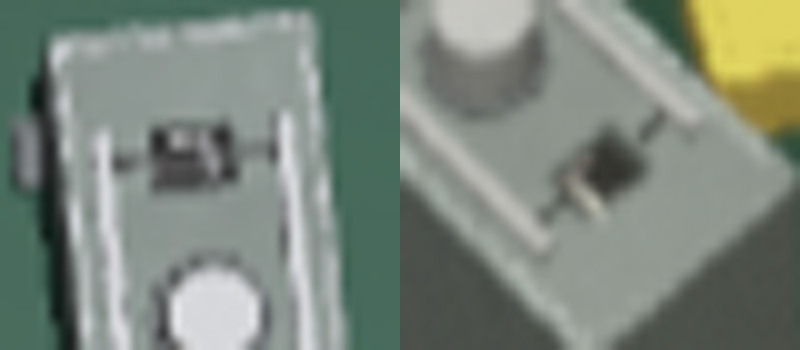

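The basket is down and aligned in the bay (yaw −1.2°, centred). The numeral is too small to read, so I'll deal with it later by comparing presses. Next are the packs: I'll check the settled pose, then go for the pack at (431,−126).

```bash
python3 -c "
from h import *
s=arm.sense(); print(s['clock'],s['eef_pos'],s['orientation'])"
```

```text
7.025 [0.58751793 0.12236845 0.22909141] [-2.24458712e+00 -2.19782210e+00  3.53398854e-04]
```

Emit:
play_rows --pt "-0.313 -0.496 -0.1 0 0 0.398 0.85" --pt "-0.313 -0.496 -0.1 0 0 0.398 0.85" --pt "-0.313 -0.496 -0.1 0 0 0.398 0.85" --pt "-0.313 -0.496 -0.1 0 0 0.398 0.85" --pt "-0.313 -0.496 -0.1 0 0 0.398 0.85" --pt "-0.313 -0.496 -0.1 0 0 0.398 0.85" --pt "-0.313 -0.496 -0.1 0 0 0.398 0.85" --pt "-0.313 -0.496 -0.1 0 0 0.398 0.85" --pt "-0.313 -0.496 -0.1 0 0 0.398 0.85" --pt "-0.313 -0.496 -0.1 0 0 0.398 0.85"

```text
clock: 8.28
eef_pos: [0.4312, -0.1254, 0.1794]
orientation: [0.536, 3.095, 0.0]
wrist_force: [-0.1, 0.5, -0.7]
gripper_width: 0.0727
finger_force: 0.0
```

```bash
cat > pk.py <<'E'
from h import *
p,d=optics.snapshot('top'); s=arm.sense()
for r in rects('top',p,.018,(310,195,470,300)): print('pack',r)
print(s['clock'],s['eef_pos'].round(4),s['orientation'].round(3),2*np.degrees(np.arctan2(s['orientation'][1],s['orientation'][0]))-90)
E
python3 pk.py
```

```text
pack (array([373, 265,  26,  17]), 443, -274, 74, 47, 89.0)
pack (array([414, 252,  29,  27]), 464, -401, 75, 46, -57.7)
pack (array([413, 212,  28,  23]), 590, -401, 75, 47, -71.3)
pack (array([380, 202,  24,  30]), 610, -296, 77, 45, 21.6)
8.325 [ 0.4311 -0.1254  0.1793] [0.535 3.096 0.   ] 70.37924221296495
```

Emit:
play_rows --pt "0 0 -0.1 0 0 0 0.85" --pt "0 0 -0.2 0 0 0 0.85" --pt "0 0 -0.3 0 0 0 0.85" --pt "0 0 -0.335 0 0 0 0.85" --pt "0 0 -0.356 0 0 0 0.85" --pt "0 0 -0.356 0 0 0 0.2" --pt "0 0 -0.356 0 0 0 0.2" --pt "0 0 -0.356 0 0 0 0.2" --pt "0 0 -0.356 0 0 0 0.2" --pt "0 0 -0.356 0 0 0 0.2" --pt "0 0 -0.356 0 0 0 0.2" --newtons 40

```text
clock: 9.7
eef_pos: [0.4316, -0.1258, 0.0021]
orientation: [0.534, 3.094, -0.001]
wrist_force: [-0.5, -0.7, 6.6]
gripper_width: 0.0447
finger_force: 42.0
```

Emit:
play_rows --pt "0 0 0.06 0 0 0 0.2" --pt "0 0 0.16 0 0 0 0.2" --pt "0 0 0.26 0 0 0 0.2" --pt "0 0 0.356 0 0 0 0.2" --pt "0.133 0.5 0.356 0 0 -0.398 0.2" --pt "0.133 0.5 0.356 0 0 -0.398 0.2" --pt "0.133 0.5 0.356 0 0 -0.398 0.2" --pt "0.133 0.5 0.356 0 0 -0.398 0.2" --pt "0.133 0.5 0.356 0 0 -0.398 0.2" --pt "0.133 0.5 0.356 0 0 -0.398 0.2" --pt "0.133 0.5 0.356 0 0 -0.398 0.2" --pt "0.133 0.5 0.356 0 0 -0.398 0.2"

```text
clock: 11.2
eef_pos: [0.4972, 0.1246, 0.1792]
orientation: [-2.247, -2.195, 0.001]
wrist_force: [0.2, -1.0, 0.5]
gripper_width: 0.0456
finger_force: 26.7
```

Emit:
play_rows --pt "0 0 -0.1 0 0 0 0.2" --pt "0 0 -0.2 0 0 0 0.2" --pt "0 0 -0.28 0 0 0 0.2" --pt "0 0 -0.325 0 0 0 0.2" --pt "0 0 -0.342 0 0 0 0.2" --pt "0 0 -0.342 0 0 0 0.2" --pt "0 0 -0.342 0 0 0 0.7" --pt "0 0 -0.342 0 0 0 0.7" --pt "0 0 -0.342 0 0 0 0.7" --pt "0 0 -0.2 0 0 0 0.7" --pt "0 0 -0.1 0 0 0 0.7" --pt "0 0 0 0 0 0 0.7"

```text
clock: 12.7
eef_pos: [0.4973, 0.1244, 0.1817]
orientation: [2.244, 2.198, 0.001]
wrist_force: [0.3, 0.5, -1.3]
gripper_width: 0.0598
finger_force: 0.0
```

Emit:
play_rows --pt "-0.109 -0.796 0 0 0 0 0.85" --pt "-0.109 -0.796 0 0 0 0 0.85" --pt "-0.109 -0.796 0 0 0 0 0.85" --pt "-0.109 -0.796 0 0 0 0 0.85" --pt "-0.109 -0.796 0 0 0 0 0.85" --pt "-0.109 -0.796 0 0 0 0 0.85" --pt "-0.109 -0.796 0 0 0 0 0.85" --pt "-0.109 -0.796 0 0 0 0 0.85" --pt "-0.109 -0.796 0 0 0 0 0.85"

```text
clock: 13.82
eef_pos: [0.4428, -0.2726, 0.1792]
orientation: [-2.244, -2.197, -0.0]
wrist_force: [0.1, 0.0, -0.6]
gripper_width: 0.0725
finger_force: 0.0
```

```bash
cat >> pk.py <<'E'
print('basket whites',[r for r in rects('top',p,.022,(215,165,290,290),40)])
cv2.imwrite('pics/p%d.png'%(s['clock']*100),p[...,::-1])
E
python3 pk.py; ls -t pics|head -1
```

```text
pack (array([413, 212,  28,  23]), 590, -401, 75, 47, -71.3)
pack (array([380, 202,  24,  30]), 610, -296, 77, 46, 21.7)
13.875 [ 0.443  -0.2724  0.1793] [-2.243 -2.199 -0.   ] -361.14573162303344
basket whites [(array([221, 264,  17,  19]), 451, 186, 53, 47, -1.0), (array([263, 263,  18,  21]), 449, 61, 62, 47, -4.8), (array([237, 249,  26,  17]), 497, 126, 73, 47, 89.4), (array([265, 172,  17,  20]), 720, 54, 57, 48, -0.7)]
p1387.png
```

Emit:
play_rows --pt "0 0 -0.1 0 0 0 0.85" --pt "0 0 -0.2 0 0 0 0.85" --pt "0 0 -0.3 0 0 0 0.85" --pt "0 0 -0.335 0 0 0 0.85" --pt "0 0 -0.356 0 0 0 0.85" --pt "0 0 -0.356 0 0 0 0.2" --pt "0 0 -0.356 0 0 0 0.2" --pt "0 0 -0.356 0 0 0 0.2" --pt "0 0 -0.356 0 0 0 0.2" --pt "0 0 -0.356 0 0 0 0.2"

```text
clock: 15.12
eef_pos: [0.4436, -0.274, 0.0023]
orientation: [2.243, 2.197, 0.001]
wrist_force: [-0.5, 1.8, 5.7]
gripper_width: 0.045
finger_force: 43.0
```

Emit:
play_rows --pt "0 0 0.06 0 0 0 0.2" --pt "0 0 0.16 0 0 0 0.2" --pt "0 0 0.26 0 0 0 0.2" --pt "0 0 0.356 0 0 0 0.2" --pt "0.469 0.788 0.356 0 0 0 0.2" --pt "0.469 0.788 0.356 0 0 0 0.2" --pt "0.469 0.788 0.356 0 0 0 0.2" --pt "0.469 0.788 0.356 0 0 0 0.2" --pt "0.469 0.788 0.356 0 0 0 0.2" --pt "0.469 0.788 0.356 0 0 0 0.2" --pt "0.469 0.788 0.356 0 0 0 0.2" --pt "0.469 0.788 0.356 0 0 0 0.2"

```text
clock: 16.62
eef_pos: [0.6782, 0.1241, 0.1786]
orientation: [-2.241, -2.201, -0.001]
wrist_force: [-0.2, -0.0, -0.5]
gripper_width: 0.0452
finger_force: 42.2
```

Emit:
play_rows --pt "0.469 0.788 0.356 0 0 0 0.2"

```text
clock: 16.75
eef_pos: [0.7057, 0.1696, 0.1991]
orientation: [-2.244, -2.193, 0.011]
wrist_force: [1.4, -0.1, -0.5]
gripper_width: 0.0445
finger_force: 42.2
```

The third call there was a slip: it moved the arm one extra row in free air, with no harm done. I'll check where it settled.

Emit:
play_rows --pt "0 0 0 0 0 0 0.2" --pt "0 0 0 0 0 0 0.2" --pt "0 0 0 0 0 0 0.2"

```text
clock: 17.12
eef_pos: [0.7067, 0.1691, 0.2014]
orientation: [-2.246, -2.196, 0.002]
wrist_force: [-0.4, -0.5, -0.1]
gripper_width: 0.0449
finger_force: 42.2
```

Emit:
play_rows --pt "-0.058 -0.098 -0.045 0 0 0 0.2" --pt "-0.058 -0.098 -0.045 0 0 0 0.2" --pt "-0.058 -0.098 -0.15 0 0 0 0.2" --pt "-0.058 -0.098 -0.25 0 0 0 0.2" --pt "-0.058 -0.098 -0.33 0 0 0 0.2" --pt "-0.058 -0.098 -0.37 0 0 0 0.2" --pt "-0.058 -0.098 -0.387 0 0 0 0.2" --pt "-0.058 -0.098 -0.387 0 0 0 0.2" --pt "-0.058 -0.098 -0.387 0 0 0 0.7" --pt "-0.058 -0.098 -0.387 0 0 0 0.7" --pt "-0.058 -0.098 -0.387 0 0 0 0.7" --pt "-0.058 -0.098 -0.25 0 0 0 0.7"

```text
clock: 18.62
eef_pos: [0.6751, 0.1212, 0.0662]
orientation: [-2.24, -2.193, 0.013]
wrist_force: [0.7, -0.0, 0.2]
gripper_width: 0.0597
finger_force: 0.0
```

Emit:
play_rows --pt "0 0 0.1 0 0 0 0.7" --pt "0 0 0.206 0 0 0 0.7" --pt "0 0 0.206 0 0 0 0.7" --pt "0 0 0.206 0 0 0 0.7"

```text
clock: 19.12
eef_pos: [0.6782, 0.1214, 0.1736]
orientation: [2.245, 2.198, 0.0]
wrist_force: [-0.2, 0.5, 0.5]
gripper_width: 0.0595
finger_force: 0.0
```

```bash
python3 pk.py
```

```text
pack (array([414, 252,  29,  27]), 464, -401, 75, 46, -57.7)
pack (array([413, 212,  28,  23]), 590, -401, 75, 47, -71.3)
pack (array([380, 202,  23,  30]), 610, -296, 77, 45, 21.6)
19.175 [0.6778 0.1214 0.1726] [-2.244e+00 -2.197e+00  2.000e-03] -361.2076155220801
basket whites [(array([264, 263,  17,  21]), 449, 60, 60, 45, -4.5), (array([229, 218,  21,  13]), 595, 155, 62, 34, 82.7), (array([276, 172,   6,  20]), 719, 38, 57, 15, -0.7)]
```

Emit:
play_rows --pt "-0.135 -0.832 0.012 0 0 -0.373 0.85" --pt "-0.135 -0.832 0.012 0 0 -0.373 0.85" --pt "-0.135 -0.832 0.012 0 0 -0.373 0.85" --pt "-0.135 -0.832 0.012 0 0 -0.373 0.85" --pt "-0.135 -0.832 0.012 0 0 -0.373 0.85" --pt "-0.135 -0.832 0.012 0 0 -0.373 0.85" --pt "-0.135 -0.832 0.012 0 0 -0.373 0.85" --pt "-0.135 -0.832 0.012 0 0 -0.373 0.85" --pt "-0.135 -0.832 0.012 0 0 -0.373 0.85" --pt "-0.135 -0.832 0.012 0 0 -0.373 0.85" --pt "-0.135 -0.832 0.012 0 0 -0.373 0.85"

```text
clock: 20.55
eef_pos: [0.6113, -0.2932, 0.1799]
orientation: [-3.085, -0.593, 0.0]
wrist_force: [0.6, -0.9, 0.2]
gripper_width: 0.0724
finger_force: 0.0
```

```bash
python3 pk.py
```

```text
pack (array([421, 255,  22,  23]), 466, -403, 70, 47, -57.7)
pack (array([394, 246,  30,  11]), 505, -344, 87, 27, 82.7)
pack (array([372, 226,  12,  16]), 561, -255, 47, 20, -27.9)
pack (array([413, 214,  25,  21]), 590, -399, 73, 46, -71.0)
pack (array([327, 196,  28,  60]), 586, -150, 170, 77, 4.6)
pack (array([439, 195,  29,  12]), 655, -482, 84, 33, 89.1)
20.6 [ 0.6112 -0.2934  0.18  ] [ 3.085  0.593 -0.   ] -68.2463978117199
basket whites [(array([222, 278,  16,   5]), 430, 185, 44, 12, 89.0), (array([263, 263,  18,  20]), 450, 61, 59, 47, -5.1), (array([237, 249,  26,  16]), 498, 126, 73, 44, 89.4), (array([238, 188,  26,  16]), 679, 121, 74, 45, 89.2), (array([276, 172,   6,  20]), 719, 38, 57, 15, -0.7)]
```

Two packs are in the basket at (498,126) and (679,121). Now the third.

Emit:
play_rows --pt "-0.001 -0.004 -0.1 0 0 0 0.85" --pt "-0.001 -0.004 -0.2 0 0 0 0.85" --pt "-0.001 -0.004 -0.3 0 0 0 0.85" --pt "-0.001 -0.004 -0.337 0 0 0 0.85" --pt "-0.001 -0.004 -0.358 0 0 0 0.85" --pt "-0.001 -0.004 -0.358 0 0 0 0.2" --pt "-0.001 -0.004 -0.358 0 0 0 0.2" --pt "-0.001 -0.004 -0.358 0 0 0 0.2" --pt "-0.001 -0.004 -0.358 0 0 0 0.2" --pt "-0.001 -0.004 -0.358 0 0 0 0.2"

```text
clock: 21.85
eef_pos: [0.6114, -0.2972, 0.003]
orientation: [3.083, 0.59, 0.004]
wrist_force: [-0.7, -0.0, 5.9]
gripper_width: 0.0449
finger_force: 43.5
```

Emit:
play_rows --pt "0 0 0.06 0 0 0 0.2" --pt "0 0 0.16 0 0 0 0.2" --pt "0 0 0.26 0 0 0 0.2" --pt "0 0 0.358 0 0 0 0.2" --pt "0.133 0.832 0.358 0 0 0.373 0.2" --pt "0.133 0.832 0.358 0 0 0.373 0.2" --pt "0.133 0.832 0.358 0 0 0.373 0.2" --pt "0.133 0.832 0.358 0 0 0.373 0.2" --pt "0.133 0.832 0.358 0 0 0.373 0.2" --pt "0.133 0.832 0.358 0 0 0.373 0.2" --pt "0.133 0.832 0.358 0 0 0.373 0.2" --pt "0.133 0.832 0.358 0 0 0.373 0.2"

```text
clock: 23.35
eef_pos: [0.6765, 0.1235, 0.1799]
orientation: [-2.238, -2.204, -0.001]
wrist_force: [-0.0, -0.3, -0.3]
gripper_width: 0.0451
finger_force: 42.8
```

```bash
python3 pk.py
```

```text
pack (array([414, 252,  29,  27]), 464, -401, 75, 46, -57.7)
pack (array([413, 212,  28,  23]), 590, -401, 75, 47, -71.3)
23.4 [0.6765 0.1212 0.1799] [ 2.242  2.201 -0.   ] -1.0477254190123944
basket whites [(array([264, 263,  17,  21]), 449, 60, 60, 45, -4.5), (array([242, 219,   7,  13]), 591, 138, 36, 18, -0.4), (array([276, 172,   6,  20]), 719, 38, 57, 15, -0.7)]
```

Emit:
play_rows --pt "0 -0.002 -0.1 0 0 0 0.2" --pt "0 -0.002 -0.2 0 0 0 0.2" --pt "0 -0.002 -0.27 0 0 0 0.2" --pt "0 -0.002 -0.295 0 0 0 0.2" --pt "0 -0.002 -0.304 0 0 0 0.2" --pt "0 -0.002 -0.304 0 0 0 0.2" --pt "0 -0.002 -0.304 0 0 0 0.7" --pt "0 -0.002 -0.304 0 0 0 0.7" --pt "0 -0.002 -0.304 0 0 0 0.7" --pt "0 0 -0.2 0 0 0 0.7" --pt "0 0 -0.1 0 0 0 0.7" --pt "0 0 0 0 0 0 0.7"

```text
clock: 24.9
eef_pos: [0.6767, 0.1195, 0.1817]
orientation: [2.244, 2.198, 0.0]
wrist_force: [1.6, -0.3, 0.2]
gripper_width: 0.0598
finger_force: 0.0
```

Emit:
play_rows --pt "-0.173 -1.0 0 0 0 0.11 0.85" --pt "-0.173 -1.0 0 0 0 0.11 0.85" --pt "-0.173 -1.0 0 0 0 0.11 0.85" --pt "-0.173 -1.0 0 0 0 0.11 0.85" --pt "-0.173 -1.0 0 0 0 0.11 0.85" --pt "-0.173 -1.0 0 0 0 0.11 0.85" --pt "-0.173 -1.0 0 0 0 0.11 0.85" --pt "-0.173 -1.0 0 0 0 0.11 0.85" --pt "-0.173 -1.0 0 0 0 0.11 0.85" --pt "-0.173 -1.0 0 0 0 0.11 0.85"

```text
clock: 26.15
eef_pos: [0.59, -0.3808, 0.1797]
orientation: [-1.835, -2.55, -0.001]
wrist_force: [0.1, -0.4, 0.6]
gripper_width: 0.0724
finger_force: 0.0
```

```bash
python3 pk.py
```

```text
pack (array([410, 286,  19,  14]), 381, -373, 56, 34, -32.7)
pack (array([458, 264,  12,  16]), 443, -510, 51, 21, -32.9)
pack (array([413, 229,  50,  37]), 503, -429, 154, 51, 47.5)
26.2 [ 0.5905 -0.3796  0.1799] [-1.833e+00 -2.551e+00 -1.000e-03] -341.38200548090475
basket whites [(array([222, 278,  16,   5]), 430, 185, 44, 12, 89.0), (array([263, 263,  18,  21]), 449, 61, 61, 47, -4.8), (array([237, 249,  26,  16]), 498, 126, 73, 44, 89.4), (array([238, 187,  27,  17]), 681, 120, 77, 46, 86.7), (array([276, 172,   6,  20]), 719, 38, 57, 15, -0.7)]
```

Emit:
play_rows --pt "-0.001 -0.043 0 0 0 0 0.85" --pt "-0.001 -0.043 -0.1 0 0 0 0.85" --pt "-0.001 -0.043 -0.2 0 0 0 0.85" --pt "-0.001 -0.043 -0.3 0 0 0 0.85" --pt "-0.001 -0.043 -0.337 0 0 0 0.85" --pt "-0.001 -0.043 -0.358 0 0 0 0.85" --pt "-0.001 -0.043 -0.358 0 0 0 0.2" --pt "-0.001 -0.043 -0.358 0 0 0 0.2" --pt "-0.001 -0.043 -0.358 0 0 0 0.2" --pt "-0.001 -0.043 -0.358 0 0 0 0.2" --pt "-0.001 -0.043 -0.358 0 0 0 0.2"

```text
clock: 27.58
eef_pos: [0.5909, -0.4029, 0.0032]
orientation: [1.831, 2.548, -0.0]
wrist_force: [0.2, 0.5, 6.6]
gripper_width: 0.0448
finger_force: 43.6
```

Emit:
play_rows --pt "0 0 0.06 0 0 0 0.2" --pt "0 0 0.16 0 0 0 0.2" --pt "0 0 0.26 0 0 0 0.2" --pt "0 0 0.358 0 0 0 0.2" --pt "-0.185 1.0 0.358 0 0 -0.11 0.2" --pt "-0.185 1.0 0.358 0 0 -0.11 0.2" --pt "-0.185 1.0 0.358 0 0 -0.11 0.2" --pt "-0.185 1.0 0.358 0 0 -0.11 0.2" --pt "-0.185 1.0 0.358 0 0 -0.11 0.2" --pt "-0.185 1.0 0.358 0 0 -0.11 0.2" --pt "-0.185 1.0 0.358 0 0 -0.11 0.2" --pt "-0.185 1.0 0.358 0 0 -0.11 0.2"

```text
clock: 29.08
eef_pos: [0.4984, 0.0914, 0.1806]
orientation: [2.244, 2.197, 0.002]
wrist_force: [0.8, 0.8, -0.4]
gripper_width: 0.045
finger_force: 42.9
```

Emit:
play_rows --pt "0 0 0 0 0 0 0.2" --pt "0 0 0 0 0 0 0.2" --pt "0 0 0 0 0 0 0.2"

```text
clock: 29.45
eef_pos: [0.4993, 0.0883, 0.1801]
orientation: [2.246, 2.195, 0.0]
wrist_force: [-0.3, 0.1, -0.9]
gripper_width: 0.045
finger_force: 42.9
```

```bash
python3 pk.py
```

```text
pack (array([414, 252,  29,  27]), 464, -401, 75, 46, -57.7)
29.5 [0.4992 0.0882 0.18  ] [2.247 2.195 0.   ] -1.330800586949394
basket whites [(array([273, 263,   8,  21]), 448, 47, 59, 18, -4.5), (array([215, 239,  50,  17]), 526, 155, 144, 45, -89.3), (array([238, 187,  27,  17]), 681, 120, 77, 46, 86.7), (array([276, 172,   6,  20]), 719, 38, 57, 15, -0.7)]
```

Emit:
play_rows --pt "-0.003 0.073 0 0 0 0 0.2" --pt "-0.003 0.073 -0.1 0 0 0 0.2" --pt "-0.003 0.073 -0.2 0 0 0 0.2" --pt "-0.003 0.073 -0.27 0 0 0 0.2" --pt "-0.003 0.073 -0.295 0 0 0 0.2" --pt "-0.003 0.073 -0.304 0 0 0 0.2" --pt "-0.003 0.073 -0.304 0 0 0 0.2" --pt "-0.003 0.073 -0.304 0 0 0 0.7" --pt "-0.003 0.073 -0.304 0 0 0 0.7" --pt "-0.003 0.073 -0.304 0 0 0 0.7" --pt "-0.003 0.073 -0.2 0 0 0 0.7" --pt "-0.003 0.073 -0.1 0 0 0 0.7"

```text
clock: 31.0
eef_pos: [0.497, 0.1261, 0.131]
orientation: [-2.244, -2.198, 0.001]
wrist_force: [0.5, 0.4, -0.1]
gripper_width: 0.0599
finger_force: 0.0
```

Emit:
play_rows --pt "0 -0.1 0.1 0 0 0.106 0.85" --pt "-0.067 -1.0 0.1 0 0 0.106 0.85" --pt "-0.067 -1.0 0.1 0 0 0.106 0.85" --pt "-0.067 -1.0 0.1 0 0 0.106 0.85" --pt "-0.067 -1.0 0.1 0 0 0.106 0.85" --pt "-0.067 -1.0 0.1 0 0 0.106 0.85" --pt "-0.067 -1.0 0.1 0 0 0.186 0.85" --pt "-0.067 -1.0 0.1 0 0 0.186 0.85" --pt "-0.067 -1.0 0.1 0 0 0.186 0.85" --pt "-0.067 -1.0 0.1 0 0 0.186 0.85" --pt "-0.067 -1.0 0.1 0 0 0.186 0.85" --pt "-0.067 -1.0 0.1 0 0 0.186 0.85"

```text
clock: 32.5
eef_pos: [0.4642, -0.3726, 0.1802]
orientation: [-1.514, -2.752, -0.0]
wrist_force: [-0.2, 1.1, -0.6]
gripper_width: 0.0727
finger_force: 0.0
```

```bash
python3 pk.py
```

```text
pack (array([411, 286,  24,  14]), 367, -383, 54, 48, -46.6)
pack (array([455, 233,  15,  30]), 515, -503, 86, 42, -2.1)
32.55 [ 0.4643 -0.3727  0.1802] [1.514 2.752 0.   ] 32.36682802336112
basket whites [(array([221, 277,  17,   7]), 430, 186, 48, 15, 85.5), (array([263, 263,  18,  21]), 449, 61, 62, 47, -4.8), (array([235, 248,  28,  17]), 500, 128, 79, 47, 89.1), (array([238, 187,  27,  17]), 680, 120, 77, 48, 89.2), (array([276, 172,   6,  20]), 719, 38, 57, 15, -0.7)]
```

Emit:
play_rows --pt "0 -0.057 0 0 0 0 0.85" --pt "0 -0.057 -0.1 0 0 0 0.85" --pt "0 -0.057 -0.2 0 0 0 0.85" --pt "0 -0.057 -0.3 0 0 0 0.85" --pt "0 -0.057 -0.337 0 0 0 0.85" --pt "0 -0.057 -0.358 0 0 0 0.85" --pt "0 -0.057 -0.358 0 0 0 0.2" --pt "0 -0.057 -0.358 0 0 0 0.2" --pt "0 -0.057 -0.358 0 0 0 0.2" --pt "0 -0.057 -0.358 0 0 0 0.2" --pt "0 -0.057 -0.358 0 0 0 0.2"

```text
clock: 33.92
eef_pos: [0.4647, -0.4033, 0.0028]
orientation: [1.515, 2.749, -0.002]
wrist_force: [-0.4, 0.8, 6.6]
gripper_width: 0.0454
finger_force: 43.4
```

Emit:
play_rows --pt "0 0 0.06 0 0 0 0.2" --pt "0 0 0.16 0 0 0 0.2" --pt "0 0 0.26 0 0 0 0.2" --pt "0 0 0.358 0 0 0 0.2" --pt "0.067 1.0 0.358 0 0 -0.186 0.2" --pt "0.067 1.0 0.358 0 0 -0.186 0.2" --pt "0.067 1.0 0.358 0 0 -0.186 0.2" --pt "0.067 1.0 0.358 0 0 -0.186 0.2" --pt "0.067 1.0 0.358 0 0 -0.186 0.2" --pt "0.067 1.0 0.358 0 0 -0.186 0.2" --pt "0.067 1.0 0.358 0 0 -0.186 0.2" --pt "0.067 1.0 0.358 0 0 -0.186 0.2"

```text
clock: 35.42
eef_pos: [0.497, 0.0953, 0.1806]
orientation: [2.244, 2.197, 0.002]
wrist_force: [1.6, -0.6, -0.4]
gripper_width: 0.0445
finger_force: 42.6
```

Emit:
play_rows --pt "0 0 0 0 0 0 0.2" --pt "0 0 0 0 0 0 0.2" --pt "0 0 0 0 0 0 0.2"

```text
clock: 35.8
eef_pos: [0.4972, 0.0921, 0.1801]
orientation: [2.246, 2.196, -0.0]
wrist_force: [1.0, 0.2, -0.2]
gripper_width: 0.0452
finger_force: 42.6
```

```bash
python3 pk.py
```

```text
35.85 [0.4972 0.092  0.18  ] [ 2.247  2.195 -0.   ] -1.331539654176268
basket whites [(array([272, 263,   9,  21]), 448, 48, 60, 21, -4.5), (array([215, 240,  48,  17]), 523, 158, 139, 45, -89.0), (array([238, 187,  27,  17]), 681, 120, 77, 46, 86.7), (array([276, 172,   6,  20]), 719, 38, 57, 15, -0.7)]
```

Emit:
play_rows --pt "0.001 0.066 0 0 0 0 0.2" --pt "0.001 0.066 -0.1 0 0 0 0.2" --pt "0.001 0.066 -0.2 0 0 0 0.2" --pt "0.001 0.066 -0.25 0 0 0 0.2" --pt "0.001 0.066 -0.268 0 0 0 0.2" --pt "0.001 0.066 -0.268 0 0 0 0.2" --pt "0.001 0.066 -0.268 0 0 0 0.2" --pt "0.001 0.066 -0.268 0 0 0 0.7" --pt "0.001 0.066 -0.268 0 0 0 0.7" --pt "0.001 0.066 -0.268 0 0 0 0.7" --pt "0.001 0.066 -0.15 0 0 0 0.7" --pt "0.001 0.066 0 0 0 0 0.7"

```text
clock: 37.35
eef_pos: [0.4969, 0.1263, 0.1682]
orientation: [-2.244, -2.197, 0.003]
wrist_force: [1.5, -0.0, -0.2]
gripper_width: 0.0596
finger_force: 0.0
```

Emit:
play_rows --pt "-0.14 -0.5 0.07 0 0 0 0.1" --pt "-0.14 -0.5 0.07 0 0 0 0.1" --pt "-0.14 -0.5 0.07 0 0 0 0.1" --pt "-0.14 -0.5 0.07 0 0 0 0.1" --pt "-0.14 -0.5 0.07 0 0 0 0.1" --pt "-0.14 -0.5 0.07 0 0 0 0.1" --pt "-0.14 -0.5 0.07 0 0 0 0.1" --pt "-0.14 -0.5 0.07 0 0 0 0.0"

```text
clock: 38.35
eef_pos: [0.4278, -0.1223, 0.2022]
orientation: [-2.242, -2.2, -0.0]
wrist_force: [0.1, 0.2, -0.4]
gripper_width: 0.0001
finger_force: 0.0
```

```bash
python3 pk.py; python3 - <<'E'
from h import *
cs=[(s,[optics.snapshot(s)[0] for _ in range(5)]) for s in('top','scene')]
t=np.median(cs[0][1],0).astype(np.uint8); s=np.median(cs[1][1],0).astype(np.uint8)
g=t[205:217,334:349]; print(g.mean(2).astype(int))
q=np.zeros((560,800,3),np.uint8)
q[:300,:400]=cv2.resize(t[160:295,205:385,::-1],(400,300)); q[:300,400:]=cv2.resize(s[170:350,200:440,::-1],(400,300))
q[300:,:325]=cv2.resize(t[204:218,333:351,::-1],(325,260),interpolation=cv2.INTER_CUBIC); q[300:,400:725]=cv2.resize(s[278:296,292:314,::-1],(325,260),interpolation=cv2.INTER_CUBIC)
cv2.imwrite('pics/chk.png',q)
E
```

```text
38.4 [ 0.4278 -0.1225  0.2022] [-2.242 -2.2   -0.   ] -361.0795276635767
basket whites [(array([222, 278,  16,   5]), 430, 185, 44, 12, 89.0), (array([263, 263,  18,  21]), 449, 61, 61, 47, -4.8), (array([234, 248,  29,  17]), 500, 130, 83, 47, 89.1), (array([238, 187,  27,  17]), 681, 120, 77, 46, 86.7), (array([276, 172,   6,  20]), 719, 38, 57, 15, -0.7)]
[[150 151 151 152 152 154 155 155 155 152 152 154 154 154 155]
 [150 151 150 151 153 155 156 156 155 153 141 155 154 155 154]
 [151 152 151 124 125 119 121 118 124 114  99 144 153 153 153]
 [152 153 151  68  76 149 138 115 137  74  54 121 152 152 151]
 [154 154 151  59  62 145 134 117 148 100  65 109 132 128 123]
 [126 127 131  75  68  70  71  76 128 132  80 104 125 131 126]
 [ 91 119 135 103  82  83  82  84 113 150  82  90 146 153 152]
 [132 147 153 109  78  77  74  73  85 120  65  80 152 152 152]
 [156 154 151  92  83  82  81  82 102 103 115 122 149 150 150]
 [153 150 148 123 126 127 128 128 135 134 147 147 147 148 147]
 [151 147 146 147 148 148 151 151 150 147 146 146 146 147 147]
 [150 147 147 147 147 148 150 151 149 148 147 146 146 147 147]]
```

View pics/chk.png

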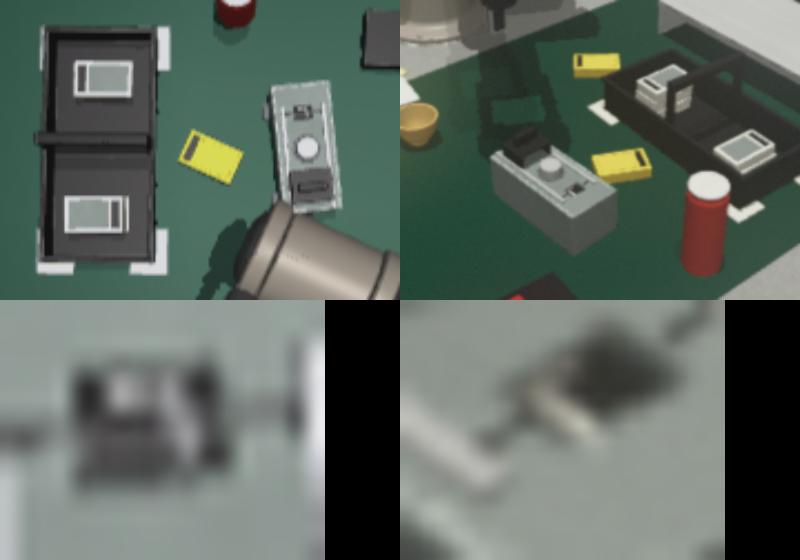

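All five packs are in the basket: three stacked near the robot and two at the far end. The numeral shows a bright top-left block with a right-hand stem, so 9, 7 or 4; successive presses will settle which. Now I'll locate the key precisely.

```bash
cat > key.py <<'E'
from h import *
t=np.median([optics.snapshot('top')[0] for _ in range(3)],0).astype(np.uint8)
m=(t.min(2)>185).astype(np.uint8); m[:215]=0; m[236:]=0; m[:,:334]=0; m[:,353:]=0
n,l,st,c=cv2.connectedComponentsWithStats(m); i=1+np.argmax(st[1:,4]); print('top key px',c[i],st[i],ray('top',c[i],.080)[0].round(4))
u=np.array([np.cos(np.radians(4.6)),np.sin(np.radians(4.6))]); k=ray('top',c[i],.080)[0][:2]
print('window',k+.047*u, 'px scene',proj('scene',[*k,.08]),'px top win',proj('top',[*(k+.047*u),.066]))
E
python3 key.py; python3 - <<'E'
from h import *
s=np.median([optics.snapshot('scene')[0] for _ in range(3)],0).astype(np.uint8)
m=(s.min(2)>165).astype(np.uint8); m[:258]=0; m[285:]=0; m[:,:278]=0; m[:,302:]=0
n,l,st,c=cv2.connectedComponentsWithStats(m)
for i in range(1,n):
  if st[i,4]>15: print(st[i],c[i],ray('scene',c[i],.08)[0].round(4))
E
```

```text
top key px [342.96774194 225.75806452] [339 222   9   9  62] [ 0.579  -0.1469  0.08  ]
window [ 0.62589314 -0.1431349 ] px scene [[291.23424275 268.18998328]] px top win [[340.9753952 209.9733023]]
[284 261  18  12 100] [291.36 267.37] [ 0.5769 -0.145   0.08  ]
[278 275  14  10  30] [284.36666667 279.93333333] [ 0.6015 -0.1811  0.08  ]
```

Emit:
play_rows --pt "0.1 -0.02 0 0 0 -0.468 0" --pt "0.2 -0.04 0 0 0 -0.468 0" --pt "0.3 -0.047 0 0 0 -0.468 0" --pt "0.3 -0.047 0 0 0 -0.468 0" --pt "0.3 -0.047 0 0 0 -0.468 0" --pt "0.3 -0.047 0 0 0 -0.468 0" --pt "0.3 -0.047 0 0 0 -0.468 0" --pt "0.3 -0.047 0 0 0 -0.468 0" --pt "0.3 -0.047 0 0 0 -0.468 0" --pt "0.3 -0.047 -0.15 0 0 -0.468 0" --pt "0.3 -0.047 -0.21 0 0 -0.468 0" --pt "0.3 -0.047 -0.21 0 0 -0.468 0"

```text
clock: 40.7
eef_pos: [0.5754, -0.1464, 0.0944]
orientation: [-3.136, -0.129, 0.011]
wrist_force: [-0.0, -0.1, 0.2]
gripper_width: -0.0001
finger_force: 0.0
```

Emit:
play_rows --pt "0 0 0 0 0 0 0" --pt "0 0 0 0 0 0 0"

```text
clock: 40.95
eef_pos: [0.5789, -0.1477, 0.0998]
orientation: [3.137, 0.126, 0.006]
wrist_force: [-0.6, -0.9, -0.4]
gripper_width: -0.0001
finger_force: 0.0
```

Emit:
play_rows --pt "0 0 -0.02 0 0 0 0" --pt "0 0 -0.036 0 0 0 0" --pt "0 0 -0.046 0 0 0 0" --pt "0 0 -0.054 0 0 0 0" --pt "0 0 -0.058 0 0 0 0" --pt "0 0 -0.058 0 0 0 0" --pt "0 0 -0.058 0 0 0 0"

```text
clock: 41.82
eef_pos: [0.5777, -0.1472, 0.0708]
orientation: [3.138, 0.125, 0.002]
wrist_force: [-6.3, 2.2, 18.8]
gripper_width: -0.0002
finger_force: 9.3
```

Emit:
play_rows --pt "0 0 0.03 0 0 0 0" --pt "0 0 0.07 0 0 0 0" --pt "-0.1 0 0.16 0 0 0 0" --pt "-0.22 0 0.26 0 0 0 0" --pt "-0.3 0 0.26 0 0 0 0" --pt "-0.3 0 0.26 0 0 0 0"

```text
clock: 42.58
eef_pos: [0.425, -0.1469, 0.1998]
orientation: [3.139, 0.123, 0.001]
wrist_force: [0.7, -0.7, -0.1]
gripper_width: -0.0001
finger_force: 0.0
```

```bash
cat > num.py <<'E'
from h import *
import sys
t=np.median([optics.snapshot('top')[0] for _ in range(5)],0).astype(np.uint8)
print(t[205:216,335:348].mean(2).astype(int)); cv2.imwrite(f'pics/n{sys.argv[1]}.png',cv2.resize(t[202:218,331:353,::-1],(330,240),interpolation=cv2.INTER_CUBIC))
print(arm.sense()['clock'],arm.sense()['eef_pos'])
E
python3 num.py 1
```

```text
[[152 152 153 153 155 156 156 155 153 153 155 155 155]
 [152 151 152 154 156 157 157 156 154 142 156 156 156]
 [153 151 124 125 120 122 118 125 115 100 144 154 154]
 [154 152  67  79 172 139 116 138  75  55 121 153 153]
 [155 152  59  72 199 136 119 150 103  68 109 133 129]
 [128 132  77  79 175 173 139 153 132  77 105 125 132]
 [119 135 100  84 157 180 139 140 150  79  91 147 154]
 [149 154 107  80 139 158 156 142 121  68  81 153 153]
 [155 152  93  89 142 148 155 149 102 116 123 151 151]
 [151 149 123 128 145 128 128 136 135 147 148 148 149]
 [148 147 148 148 149 152 151 150 148 147 146 147 148]]
42.825 [ 0.4284453  -0.14727891  0.19804132]
```

View pics/n1.png

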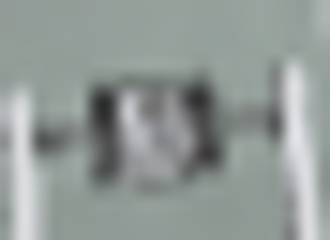

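Numeral: the first frame was a top bar with a right stem (7). Now there are full left and right strokes plus middle and bottom (8). That gives 7→8, and reaching 5 would take seven more presses. I'll press two at a time and verify along the way.

Emit:
play_rows --pt "0.12 0 -0.03 0 0 0 0" --pt "0.24 0 -0.1 0 0 0 0" --pt "0.3 0 -0.18 0 0 0 0" --pt "0.3 0 -0.22 0 0 0 0" --pt "0.3 0 -0.245 0 0 0 0" --pt "0.3 0 -0.258 0 0 0 0" --pt "0.3 0 -0.258 0 0 0 0" --pt "0.3 0 -0.258 0 0 0 0" --pt "0.3 0 -0.22 0 0 0 0" --pt "0.2 0 -0.1 0 0 0 0" --pt "0.08 0 0 0 0 0 0" --pt "0 0 0 0 0 0 0"

```text
clock: 44.32
eef_pos: [0.4313, -0.1479, 0.2]
orientation: [3.136, 0.126, 0.008]
wrist_force: [-0.3, -0.6, 1.1]
gripper_width: -0.0001
finger_force: 0.0
```

```bash
python3 num.py 2
```

```text
[[152 152 153 154 155 156 156 156 153 153 155 155 155]
 [151 151 152 154 155 157 157 157 154 142 156 155 156]
 [152 152 124 126 120 122 118 125 115  99 144 154 154]
 [154 152  67  78 172 138 115 138  74  55 121 153 152]
 [155 152  58  71 199 136 118 150 104  70 109 133 129]
 [127 132  79  82 175 173 139 153 133  79 105 125 131]
 [120 135 101  82 138 170 137 140 149  77  90 147 154]
 [148 154 106  64  96 147 154 141 119  66  81 153 153]
 [155 152  93  82 128 149 156 149 103 116 123 150 151]
 [151 149 123 128 146 129 129 135 135 148 148 148 149]
 [148 147 148 149 150 152 151 150 148 147 147 147 148]]
44.575 [ 0.43186277 -0.14759764  0.19813416]
```

9 is confirmed: only the lower-left segment went out. Six more presses are needed. I'll do 2, then check for the 1.

Emit:
play_rows --pt "0.1 0 -0.03 0 0 0 0" --pt "0.2 0 -0.1 0 0 0 0" --pt "0.293 0 -0.16 0 0 0 0" --pt "0.293 0 -0.21 0 0 0 0" --pt "0.293 0 -0.215 0 0 0 0" --pt "0.293 0 -0.245 0 0 0 0" --pt "0.293 0 -0.258 0 0 0 0" --pt "0.293 0 -0.258 0 0 0 0" --pt "0.293 0 -0.258 0 0 0 0" --pt "0.293 0 -0.23 0 0 0 0" --pt "0.293 0 -0.21 0 0 0 0" --pt "0.293 0 -0.21 0 0 0 0"

```text
clock: 46.08
eef_pos: [0.5784, -0.1475, 0.0934]
orientation: [3.138, 0.125, 0.003]
wrist_force: [-0.8, -0.6, 0.5]
gripper_width: 0.0004
finger_force: 0.0
```

Emit:
play_rows --pt "0 0 0 0 0 0 0" --pt "0 0 -0.035 0 0 0 0" --pt "0 0 -0.048 0 0 0 0" --pt "0 0 -0.048 0 0 0 0" --pt "0 0 -0.048 0 0 0 0" --pt "0 0 -0.02 0 0 0 0" --pt "0 0 0 0 0 0 0" --pt "0 0 0.1 0 0 0 0" --pt "-0.1 0 0.17 0 0 0 0" --pt "-0.2 0 0.21 0 0 0 0" --pt "-0.293 0 0.21 0 0 0 0" --pt "-0.293 0 0.21 0 0 0 0"

```text
clock: 47.58
eef_pos: [0.4286, -0.1466, 0.197]
orientation: [-3.138, -0.123, 0.003]
wrist_force: [0.6, -0.4, 0.5]
gripper_width: -0.0002
finger_force: 0.0
```

```bash
python3 num.py 3
```

```text
[[152 152 153 154 155 156 156 156 153 153 155 155 156]
 [152 151 152 154 155 157 157 156 154 142 156 155 155]
 [153 152 124 126 120 121 118 125 115 100 144 154 154]
 [154 152  68  70  55  56  49 104  73  53 122 153 153]
 [155 152  58  52  55  56  63 123 100  65 109 133 129]
 [128 132  77  71  72  75  81 130 135  84 105 126 131]
 [120 135 105  81  81  82  85 116 152  82  91 146 154]
 [148 154 110  73  71  69  68  85 124  63  81 153 153]
 [155 152  92  84  83  82  82 103 109 116 123 151 151]
 [151 149 124 127 128 130 129 136 135 147 148 148 149]
 [148 148 148 148 150 152 151 150 148 147 146 147 148]]
47.825 [ 0.43235668 -0.14732077  0.196848  ]
```

That's a clear 1, only the right stem lit. Four more presses get to 5.

Emit:
play_rows --pt "0.1 0 -0.03 0 0 0 0" --pt "0.2 0 -0.1 0 0 0 0" --pt "0.292 0 -0.16 0 0 0 0" --pt "0.292 0 -0.208 0 0 0 0" --pt "0.292 0 -0.213 0 0 0 0" --pt "0.292 0 -0.243 0 0 0 0" --pt "0.292 0 -0.256 0 0 0 0" --pt "0.292 0 -0.256 0 0 0 0" --pt "0.292 0 -0.256 0 0 0 0" --pt "0.292 0 -0.228 0 0 0 0" --pt "0.292 0 -0.208 0 0 0 0" --pt "0.292 0 -0.208 0 0 0 0"

```text
clock: 49.32
eef_pos: [0.578, -0.1475, 0.0946]
orientation: [3.138, 0.125, 0.004]
wrist_force: [0.1, 0.2, -0.0]
gripper_width: -0.0001
finger_force: 0.0
```

Emit:
play_rows --pt "0 0 -0.035 0 0 0 0" --pt "0 0 -0.048 0 0 0 0" --pt "0 0 -0.048 0 0 0 0" --pt "0 0 -0.048 0 0 0 0" --pt "0 0 -0.02 0 0 0 0" --pt "0 0 0 0 0 0 0" --pt "0 0 0 0 0 0 0"

```text
clock: 50.2
eef_pos: [0.5775, -0.1472, 0.0933]
orientation: [3.139, 0.125, 0.001]
wrist_force: [-0.4, 0.3, 0.1]
gripper_width: 0.0
finger_force: 0.0
```

Emit:
play_rows --pt "0 0 0 0 0 0 0" --pt "0 0 -0.035 0 0 0 0" --pt "0 0 -0.048 0 0 0 0" --pt "0 0 -0.048 0 0 0 0" --pt "0 0 -0.048 0 0 0 0" --pt "0 0 -0.02 0 0 0 0" --pt "0 0 0 0 0 0 0" --pt "0 0 0.1 0 0 0 0" --pt "-0.1 0 0.17 0 0 0 0" --pt "-0.2 0 0.21 0 0 0 0" --pt "-0.292 0 0.21 0 0 0 0" --pt "-0.292 0 0.21 0 0 0 0"

```text
clock: 51.7
eef_pos: [0.4288, -0.1467, 0.1982]
orientation: [-3.139, -0.123, 0.002]
wrist_force: [1.9, -0.5, 0.4]
gripper_width: -0.0004
finger_force: 0.0
```

```bash
python3 num.py 4
```

```text
[[152 152 153 154 155 156 156 156 154 153 155 155 156]
 [152 151 152 154 156 157 158 156 154 142 156 156 156]
 [153 152 124 126 120 121 118 125 114 100 145 154 154]
 [154 152  67  78 170  55  47 105  74  55 122 152 152]
 [155 152  59  71 198  58  65 123 104  70 109 133 129]
 [127 132  79  81 175 173 139 153 133  79 105 126 132]
 [120 135 101  82 138 170 137 139 149  76  91 147 154]
 [148 154 105  63  71  70  69  85 119  66  82 153 153]
 [155 151  93  80  85  83  83 103 103 116 123 151 151]
 [152 149 124 128 128 129 129 136 135 148 148 149 149]
 [148 148 148 148 150 152 152 150 148 147 146 147 148]]
51.95 [ 0.43235027 -0.14731924  0.19794943]
```

It reads 4: upper-left, middle and right strokes. One more press.

Emit:
play_rows --pt "0.1 0 -0.03 0 0 0 0" --pt "0.2 0 -0.1 0 0 0 0" --pt "0.292 0 -0.16 0 0 0 0" --pt "0.292 0 -0.21 0 0 0 0" --pt "0.292 0 -0.215 0 0 0 0" --pt "0.292 0 -0.245 0 0 0 0" --pt "0.292 0 -0.258 0 0 0 0" --pt "0.292 0 -0.258 0 0 0 0" --pt "0.292 0 -0.258 0 0 0 0" --pt "0.292 0 -0.23 0 0 0 0" --pt "0.292 0 -0.2 0 0 0 0" --pt "0.292 0 -0.1 0 0 0 0"

```text
clock: 53.45
eef_pos: [0.5758, -0.1468, 0.1476]
orientation: [-3.137, -0.124, 0.007]
wrist_force: [1.6, -0.1, -0.2]
gripper_width: -0.0001
finger_force: 0.0
```

Emit:
play_rows --pt "-0.1 0 0.07 0 0 0 0" --pt "-0.2 0 0.1 0 0 0 0" --pt "-0.292 0 0.1 0 0 0 0" --pt "-0.292 0 0.1 0 0 0 0" --pt "-0.292 0 0.1 0 0 0 0"

```text
clock: 54.08
eef_pos: [0.4323, -0.1476, 0.1993]
orientation: [3.138, 0.124, 0.004]
wrist_force: [0.1, -0.1, -0.5]
gripper_width: -0.0001
finger_force: 0.0
```

```bash
python3 num.py 5; python3 - <<'E'
from h import *
d=optics.snapshot('top')[1]; C=cloud('top',d)
m=(C[...,2]>.097)&(C[...,2]<.112); m[:190]=0;m[258:]=0;m[:,:330]=0;m[:,362:]=0
q=C[m]; print(len(q),cv2.minAreaRect((q[:,:2]*1000).astype(np.float32)),q[:,:2].min(0),q[:,:2].max(0))
E
```

```text
[[152 152 153 153 155 156 157 156 153 153 155 155 155]
 [152 151 152 154 155 157 157 156 154 142 156 155 156]
 [153 152 124 126 120 122 118 124 115 100 144 154 154]
 [154 152  67  79 172 138 113 111  71  53 121 153 153]
 [155 152  58  70 199 135 115 107  82  68 110 132 129]
 [128 132  78  83 176 173 139 138 125  80 105 125 131]
 [119 135 101  85 139 170 137 140 150  77  91 146 154]
 [148 153 106  72  95 146 154 142 117  63  81 153 153]
 [155 152  92  87 127 149 156 149 103 116 123 151 151]
 [151 149 123 129 146 130 129 136 136 147 148 148 149]
 [148 148 148 149 149 152 152 150 148 147 146 147 148]]
54.325 [ 0.43203204 -0.14717248  0.19796413]
49 ((533.8374633789062, -149.34841918945312), (19.286806106567383, 33.38860321044922), 5.162891864776611) [ 0.52323075 -0.1665102 ] [ 0.54312983 -0.13324566]
```

View pics/n5.png

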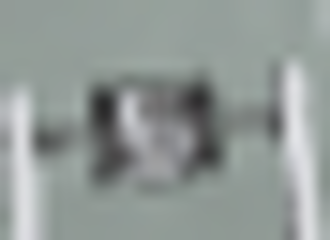

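The counter shows 5 (upper-right segment off), which matches the five packs. Now I'll lower the closed fingers behind the guard rib.

Emit:
play_rows --pt "0.1 -0.012 0 0 0 0 0" --pt "0.126 -0.012 -0.08 0 0 0 0" --pt "0.126 -0.012 -0.17 0 0 0 0" --pt "0.126 -0.012 -0.206 0 0 0 0" --pt "0.126 -0.012 -0.206 0 0 0 0" --pt "0.126 -0.012 -0.206 0 0 0 0"

```text
clock: 55.12
eef_pos: [0.4951, -0.1534, 0.096]
orientation: [3.138, 0.125, 0.002]
wrist_force: [-0.1, -0.4, -0.8]
gripper_width: 0.0001
finger_force: 0.0
```

Emit:
play_rows --pt "0.02 0.002 0 0 0 0 0" --pt "0.04 0.003 0 0 0 0 0" --pt "0.055 0.004 0 0 0 0 0" --pt "0.07 0.005 0 0 0 0 0" --pt "0.085 0.007 0 0 0 0 0" --pt "0.1 0.008 0 0 0 0 0" --pt "0.1 0.008 0 0 0 0 0"

```text
clock: 56.0
eef_pos: [0.545, -0.1491, 0.0951]
orientation: [3.139, 0.125, 0.001]
wrist_force: [-0.2, 0.6, 0.3]
gripper_width: 0.0001
finger_force: 0.0
```

Emit:
play_rows --pt "0.01 0.001 0 0 0 0 0" --pt "0.02 0.002 0 0 0 0 0" --pt "0.028 0.002 0 0 0 0 0" --pt "0.036 0.003 0 0 0 0 0" --pt "0.036 0.003 0 0 0 0 0"

```text
clock: 56.62
eef_pos: [0.5605, -0.148, 0.0953]
orientation: [3.139, 0.126, -0.008]
wrist_force: [-8.6, -0.9, 6.4]
gripper_width: -0.0001
finger_force: 4.7
```

Emit:
play_rows --pt "0.006 0 0 0 0 0 0" --pt "0.012 0 0 0 0 0 0" --pt "0.012 0 0 0 0 0 0"

```text
clock: 57.0
eef_pos: [0.5612, -0.1479, 0.0952]
orientation: [-3.137, -0.126, 0.026]
wrist_force: [-29.0, -2.9, 19.6]
gripper_width: 0.0002
finger_force: 14.7
```

The guard is against its stop: travel stalled at 29 N, at the predicted position. I'll retreat and verify.

Emit:
play_rows --pt "-0.02 0 0 0 0 0 0" --pt "-0.06 0 0 0 0 0 0" --pt "-0.08 0 0.1 0 0 0 0" --pt "-0.16 0 0.2 0 0 0 0" --pt "-0.27 0 0.22 0 0 0 0" --pt "-0.27 0 0.22 0 0 0 0" --pt "-0.27 0 0.22 0 0 0 0"

```text
clock: 57.88
eef_pos: [0.4341, -0.148, 0.2057]
orientation: [3.138, 0.124, 0.003]
wrist_force: [0.5, -0.6, -0.0]
gripper_width: 0.0001
finger_force: 0.0
```

```bash
python3 bask.py|head -2; python3 - <<'E'
from h import *
p,d=optics.snapshot('top'); C=cloud('top',d)
m=(C[...,2]>.099)&(C[...,2]<.112); m[:190]=0;m[258:]=0;m[:,:330]=0;m[:,362:]=0
q=C[m]; print(len(q),cv2.minAreaRect((q[:,:2]*1000).astype(np.float32)))
s=optics.snapshot('scene')[0]
q=np.zeros((420,800,3),np.uint8); q[:,:440]=cv2.resize(p[150:300,200:357,::-1],(440,420),interpolation=cv2.INTER_CUBIC); q[:,440:]=cv2.resize(s[160:340,220:374,::-1],(360,420),interpolation=cv2.INTER_CUBIC)
cv2.imwrite('pics/fin.png',q); print(arm.sense()['wrist_force'],t:=p[205:216,335:348].mean(2).astype(int))
E
```

```text
rim 0.05916757857431841 ((591.2831420898438, 122.19793701171875), (147.7774658203125, 306.7211608886719), 88.5273666381836)
handle ((590.6531982421875, 122.68345642089844), (140.4513702392578, 15.4889554977417), 88.5672378540039)
45 ((577.580810546875, -148.08688354492188), (33.76839828491211, 8.956952095031738), 89.16397094726562)
[ 0.95759271  0.27138382 -0.49505314] [[152 151 153 154 154 156 156 156 153 153 155 155 156]
 [151 151 152 154 156 156 157 157 154 142 156 156 156]
 [153 152 124 125 120 122 118 125 115 100 145 154 154]
 [154 152  68  78 172 137 114 111  72  54 121 152 152]
 [155 152  59  71 200 134 115 108  82  67 109 133 129]
 [128 132  78  84 176 173 138 138 125  80 105 125 132]
 [120 136 102  86 138 169 136 140 150  77  90 147 154]
 [149 154 106  72  94 147 154 141 118  63  81 153 153]
 [155 152  93  87 127 149 156 149 103 116 123 151 151]
 [151 148 124 129 146 129 129 136 135 148 147 149 149]
 [149 148 148 148 149 151 151 151 148 147 146 147 148]]
```

View pics/fin.png

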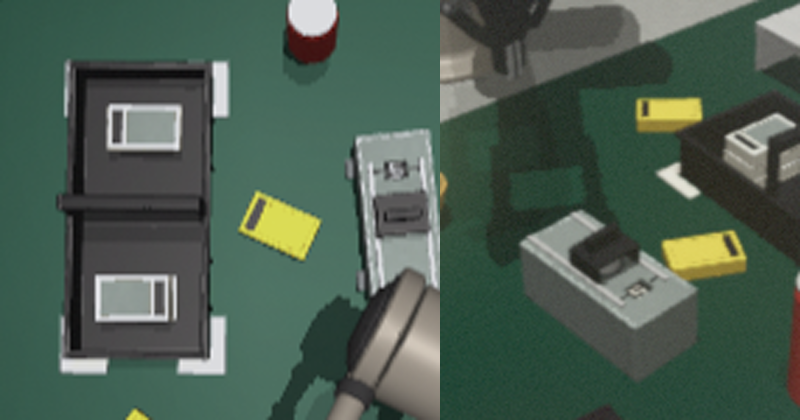

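The guard rib sits over the key axis and is held there, the counter shows 5, and the basket is inside the bay with all five packs. Handing in.

```bash
python3 -c "
from bench import arm
print(arm.close_job())"
```

```text
the job is handed in; nothing more can be done
None
```

The job is handed in at about 58 s on the robot's clock: the basket is in the bay, within about 3 mm of centre and in line with it, all five white packs are inside, the counter reads 5, and the guard is pushed over the key to its stop.

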